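# Run a seal plate under the gauge on a carriage that binds

### The arm

A 6-joint arm with a two-finger parallel gripper is mounted at the origin on a cart in front of the work surface, level with it; the furniture and walls round the work are solid. World frame = base frame: x ahead of the robot, y to its left, z up, the work surface at z = 0. Lengths are in m, angles in rad, forces in N, time in s.
With the tool pointing down it reaches from about 0.3 to 0.825 m from the base axis. Payload 5.4 kg.
Tool frame: the origin (TCP) lies on the centre line of the jaws, within the pads' length; the fingertips stand robot.nose_length ahead of it and the grasp point (between the pads) lies 5 mm behind it (robot.nose_length is the distance from the TCP to the fingertips, in m); z points along the fingers, y is the line along which they close (so a half turn about z gives the same grasp; the last joint's range is limited). The gripper opens to 92 mm and grips with 3 to 60 N. Pads are 20 mm wide; open, the fingers measure 128 mm over their backs; the gripper's body (75 mm by 189 mm) begins 69 mm behind the grasp point.
Start: joints at [-1.474, 0.158, 1.597, -0, 1.386, -0.21], TCP at [0.174, -0.548, 0.229] pointing down, gripper open.
Joint ranges: [-2.91, 2.91], [-0.94, 2.29], [0.18, 2.7], [-1.29, 4.43], [0.17, 2.64], [-3, 3]. Speed limits (rad/s): [2.57, 2.57, 3.14, 3.14, 3.14, 3.14].

### API

Orientations are given as a unit quaternion [x, y, z, w].
In Python, from cell import robot gives the robot as it stands. The module is installed in compiled form; this text tells all that it offers.
- The arm moves only by the shell command python3 -m pendant 'ROWS'. ROWS is JSON, a list that holds one entry, the list of rows, each a list of 7 numbers: the shift along the world's x, y, z in m, then the turn, a rotation vector about the world's x, y, z in rad, then the opening, from 0 (shut) to 1 (fully open). In form: [[[dx, dy, dz, rx, ry, rz, grip], ...]]. A call has 1 to 8 rows; each row shifts and turns the commanded pose from where the row before left it; what a row does not reach is not made up. A row lasts 1/10 s, in which the tool goes at most 50 mm and 8.59 degrees, less where a joint would pass 70% of its speed; a pose out of reach is approached as far as the arm can. A call is refused whole if a number of a shift passes 0.05 or a number of a turn 0.15, either way. A call with a gripper value outside its range is refused whole. The fingers move at their own pace and stop on an object; the grip force is fixed at half the most. Time passes only in rows, so rows that do not move let the fingers close. It gives the time, the measured TCP pose, the force, the opening and the grip force at its end, in the units of the state.
- robot.get_state(): the state, without advancing time (a new reading comes with each control period).
- robot.grab_frame(name): name is "scene" or "top" or "wrist"; returns (picture, depth): 384x512x3 uint8, red, green, blue; 384x512 float32, m along the optical axis (not along the pixel's ray), 0 where there is no reading.
- robot.calibration(name): a dict with "K" (3x3 intrinsics, pixels), "pose" (4x4, takes a point from camera to world coordinates). Camera axes: x right, y down, z forward; pixel columns grow to the right and rows downward; lengths in m; the calibration is good to about 2 mm. A picture is of the moment at which its call begins: read the wrist's pose just before it. calibration takes no time and is no camera call; for the wrist camera it gives the pose at the moment of the call.
- robot.job_done(): hands the job in; it is judged then, once.
The state is a dict: "clock": time; "q": joint angles; "qvel": joint speeds; "effort": joint torques, N m; "position": TCP position; "ee_rot": TCP orientation; "wrist_force": force on the tool from outside, world axes, zero at the start; "moment": the same for the moment, N m; "width": opening from 0.0 (shut) to 1.0 (fully open); "gripper_force": force on a finger pad.
Only numpy, scipy, OpenCV 4.12 (cv2) and the standard library are available. Lean on these libraries where they do the work, as an engineer would, in place of code of your own. Each camera call takes 0.05 s, during which the arm holds its last target. There are 200 camera calls.

### The job

Lay the flat seal plate on the round pad of the slide carriage, down between its four pins. Then push the carriage along its rails, fully home against the stop under the gauge hood, with the plate still lying on it; it binds if it is pushed off-centre, so push on the middle of its upright bar. Leave the two compressor wheels where they are.

Things in the scene. Friction and masses are not known exactly. Their poses are not given: they have to be found in the camera images.
- seal_plate: round turned steel flange, 62 mm diameter, 10 mm high in the middle, rim 6 mm thick, with screw holes, 0.11 kg, loose, flat on the bench beyond the left or right end of the station. Origin: centre of its underside; z up. Can be gripped across its 62 mm rim in any direction
- carriage: loose aluminium carriage, 105 mm long (x) by 150 mm wide, 0.7 kg, held down in the station's T-slot rails. Origin: on the slideway floor below the pad centre; x = way to push, along the rails; z up. Table x -50 to 55 mm, top at z 30 mm. Slides with 1 to 3 N pushed within 10 mm of its centre line; pushed 40 mm or more off it, its short neck (1.5 mm play each side) skews up to 5 degrees and jams
- carriage_pad (a point): centre of the top of the carriage's round pad (52 mm diameter, 36 mm above the carriage origin, 6 mm above the table), where the centre of the plate's underside belongs; axes as the carriage. Four tapered pins (8 mm diameter, 7 mm above the pad) at x, y = +-27.6 mm leave the plate 4 mm play; fingers fit between them on its +y and -y sides
- carriage_bar (a point): middle of the flat rear face of the carriage's upright push bar: the place to push, towards the carriage's +x. It is 50 mm behind and 52.5 mm above the carriage origin. The bar is 150 mm wide (y), 10 mm thick, from 30 to 75 mm above the carriage origin
- gauging_station: fixed slideway with a grey hood on four legs over its far end. Origin: on the bench, on the centre line, below the hood's near edge; x along the rails, within 0.26 rad of the robot's left (+y); z up. Base plate x -210 to 150 mm, 110 mm wide, 12 mm thick; rail tops at 31 mm, 94 mm over the rails. End stop from x = 121 mm
- hood_edge (a point): middle of the lower near edge of the hood plate, 150 mm above the bench; axes as the station. Hood: x 0 to 130 mm, 264 mm wide, 15 mm thick, legs at its corners, dial gauge on top, probe under its middle down to 74 mm above the bench. At home the push face is 15 mm inside this edge, so an upright gripper would hit the hood: lean the tool away 35 to 45 degrees, fingertips forward
- home_point (a point): station point 65 mm inside the hood edge on the centre line, on the slideway floor (12 mm above the bench); axes as the station. The carriage origin comes here when its table meets the stop; it starts 140 to 180 mm before it
- comp_wheel_a: bystander: silvery bladed compressor wheel, 69 mm diameter, 28 mm high, loose on the bench, beyond the other end of the station from the plate. Origin: centre of its underside
- comp_wheel_b: bystander: another such compressor wheel, 69 mm diameter, 28 mm high, beyond the hood, to the left. Origin: centre of its underside
Things that resemble listed ones, but are neither listed nor needed, are in the scene too. Of the things like the seal_plate, leave any that is turquoise; of the rest the larger one is meant.

How it is judged:
On the way, in this order (a step that is already met when the one before it is completed fails the run):
1. the plate lies flat on the carriage pad between the pins, let go, while the carriage is still in front of the hood (more than 100 mm before home) (horizontal distance between seal_plate and carriage_pad below 0.008 m and z of seal_plate in the frame of carriage between 0.032 and 0.041 m and angle between seal_plate's own z axis and vertical below 0.1 rad and x of carriage in the frame of home_point below -0.1 m and contact force between the fingers and seal_plate below 0.1 N), for 0.2 s.
2. the carriage is home with the plate on it (horizontal distance between seal_plate and carriage_pad below 0.008 m and z of seal_plate in the frame of carriage between 0.032 and 0.041 m and angle between seal_plate's own z axis and vertical below 0.1 rad and x of carriage in the frame of home_point above -0.006 m and z of carriage in the frame of home_point below 0.006 m), for 0.2 s.
At the end, for the whole second after the job is handed in: the carriage is within 6 mm of its home point against the stop and at rest, and the seal plate lies flat on its pad, within 8 mm of the pad's centre (between the pins) and level within 0.1 rad, at rest (all of step 2 and linear speed of each of carriage, seal_plate below 0.01 m/s); the robot touches nothing.
It fails at once if a compressor wheel is moved by more than 30 mm (distance of any of comp_wheel_a, comp_wheel_b from where it was at the start of the episode above 0.03 m).
It also fails if it takes over 69 s, if anything falls off the work surface, if the arm or the gripper's body presses on something with over 40 N, if the wrist force passes 120 N, or if a joint passes its speed limit or range.

## Working session

There is one attempt and no reset: what is moved stays moved. The work goes in short steps, Python scripts to look and compute and a shell command to move; the robot and the scene stay as the last step left them, time stands still between calls to the robot, and variables do not carry over. Pictures are saved under pics/ and viewed, at most 10 in all, crops included, and the job is handed in when it is done.

```bash
mkdir -p pics
cat > h.py <<'E'
import numpy as np, cv2
from cell import robot
def grab(n,save=None):
    c=robot.calibration(n); p,d=robot.grab_frame(n)
    if save: cv2.imwrite('pics/'+save,p[:,:,::-1])
    return p,d,np.array(c['K']),np.array(c['pose'])
def ray(K,T,u,v,z):
    r=T[:3,:3]@np.linalg.inv(K)@np.array([u,v,1.]); o=T[:3,3]
    return o+r*(z-o[2])/r[2]
def cloud(d,K,T):
    v,u=np.mgrid[:d.shape[0],:d.shape[1]]
    P=np.stack([(u-K[0,2])*d/K[0,0],(v-K[1,2])*d/K[1,1],d],-1)
    W=P@T[:3,:3].T+T[:3,3]; W[d==0]=np.nan
    return W
E
python3 - <<'E'
from h import *
a=grab('top','top0.png');b=grab('scene','scene0.png')
for x in(a,b): print(x[2].round(1).tolist(),x[3].round(3).tolist())
np.savez('f0.npz',tp=a[0],td=a[1],tK=a[2],tT=a[3],sp=b[0],sd=b[1],sK=b[2],sT=b[3])
s=robot.get_state();print(s,robot.nose_length)
E
```

```text
[[496.3, 0.0, 264.2], [0.0, 496.3, 185.3], [0.0, 0.0, 1.0]] [[0.019, -0.988, 0.151, 0.279], [-1.0, -0.019, 0.0, -0.013], [0.003, -0.151, -0.989, 1.505], [0.0, 0.0, 0.0, 1.0]]
[[374.8, 0.0, 261.8], [0.0, 374.8, 189.8], [0.0, 0.0, 1.0]] [[-0.883, -0.263, 0.39, 0.086], [-0.47, 0.472, -0.746, 0.735], [0.012, -0.842, -0.54, 0.661], [0.0, 0.0, 0.0, 1.0]]
{'clock': 0.1, 'q': array([-1.47415210e+00,  1.58991797e-01,  1.59813077e+00,  2.31221084e-05,
        1.38621292e+00, -2.10128819e-01]), 'qvel': array([-9.43035337e-04, -1.36899229e-03, -2.32223805e-03,  2.66022471e-04,
       -7.85340917e-05, -2.64704403e-04]), 'effort': array([-5.10461068e-04, -3.86509681e+01, -3.22956562e+01,  7.03749270e-02,
        3.38798936e-02, -4.55995894e-05]), 'position': array([ 0.17355658, -0.54759648,  0.22770188]), 'ee_rot': array([ 9.88259284e-01,  1.52783599e-01,  6.07642970e-05, -8.69371893e-04]), 'wrist_force': array([-0.47323597, -0.11467794, -0.18911227]), 'moment': array([-0.01215663,  0.03472614, -0.01360665]), 'gripper_force': 0.0, 'width': 0.9962378891197856} 0.014
```

View pics/top0.png

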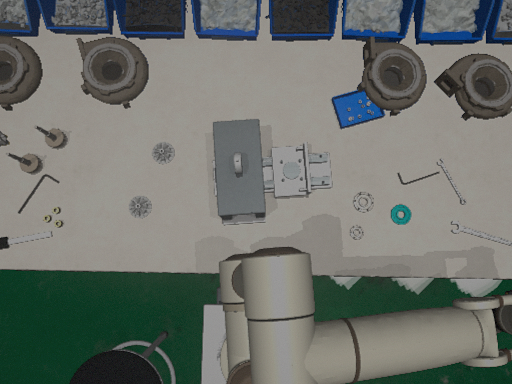

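View pics/scene0.png

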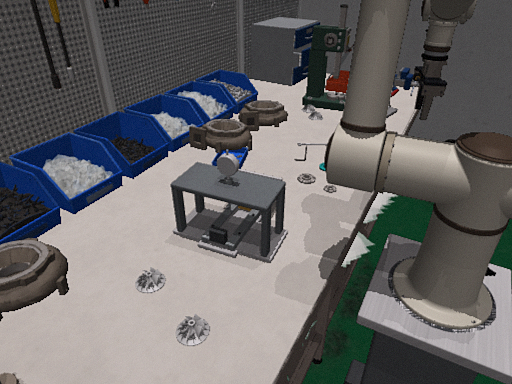

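Candidates in the top view: silver flange at (363,202), smaller silver one at (356,232), and a turquoise one at (400,214) that must be left. I choose the larger silver one at (363,202). The carriage is at about (291,170), and the hood spans columns 214–266. Next is a close crop to check the choice, plus measurements.

Run:
```python
from h import *
f=np.load('f0.npz'); p,d,K,T=f['tp'],f['td'],f['tK'],f['tT']
c=p[120:250,205:425,::-1]; cv2.imwrite('pics/crop0.png',cv2.resize(c,None,fx=3.6,fy=3.6,interpolation=cv2.INTER_CUBIC))
W=cloud(d,K,T)
for u,v in[(363,202),(356,232),(400,214),(291,170),(163,152),(140,206),(240,190),(320,170),(291,152)]:
    print(u,v,ray(K,T,u,v,0).round(3),W[v,u].round(3))
z=W[...,2]
def blob(m,box):
    mm=np.zeros(z.shape,np.uint8);u0,v0,u1,v1=box;mm[v0:v1,u0:u1]=m[v0:v1,u0:u1]
    return mm
# plates by depth height
for n,b in (('big',(345,188,380,217)),('small',(343,222,368,243)),('turq',(385,200,415,230))):
    m=blob(z>0.003,b); v,u=np.nonzero(m); 
    if len(u)>5:
        (cu,cv),r=cv2.minEnclosingCircle(np.stack([u,v],1).astype(np.float32)); print(n,len(u),cu,cv,r,W[m>0].mean(0).round(4),ray(K,T,cu,cv,.006).round(4))
    g=cv2.cvtColor(p,cv2.COLOR_RGB2GRAY)
# hood
m=blob((z>.13)&(z<.165),(190,100,285,240)); P=W[m>0][:,:2].astype(np.float32); r=cv2.minAreaRect(P); print('hood',r,cv2.boxPoints(r).round(3).tolist())
# bar
m=blob((z>.075)&(z<.1),(266,120,345,220)); P=W[m>0][:,:2].astype(np.float32); print('bar',len(P),cv2.minAreaRect(P),W[m>0][:,2].mean())
m=blob((z>.036)&(z<.056),(266,120,345,220)); P=W[m>0][:,:2].astype(np.float32); print('table',len(P),cv2.minAreaRect(P))
print((z[140:205:4,266:336:4]*1000).round(0).astype(int))
```

```text
363 202 [ 0.463 -0.315  0.   ] [ 0.463 -0.315  0.001]
356 232 [ 0.371 -0.293  0.   ] [ 0.371 -0.294 -0.003]
400 214 [ 0.428 -0.428  0.   ] [ 0.428 -0.427  0.003]
291 170 [ 0.558 -0.094  0.   ] [ 0.55  -0.092  0.045]
163 152 [0.607 0.303 0.   ] [0.6   0.296 0.032]
140 206 [0.437 0.364 0.   ] [0.434 0.356 0.034]
240 190 [0.493 0.061 0.   ] [0.469 0.053 0.169]
320 170 [ 0.56  -0.184  0.   ] [ 0.557 -0.182  0.013]
291 152 [ 0.615 -0.094  0.   ] [ 0.607 -0.092  0.035]
big 349 361.5 202.5 21.31910514831543 [ 0.4621 -0.3135  0.0067] [ 0.4606 -0.3095  0.006 ]
small 154 354.8899841308594 231.46949768066406 14.59817886352539 [ 0.371  -0.2914  0.0056] [ 0.3723 -0.2887  0.006 ]
turq 307 399.92877197265625 215.0026397705078 19.155536651611328 [ 0.4264 -0.427   0.0066] [ 0.4247 -0.4256  0.006 ]
hood ((0.5350474715232849, 0.05875011906027794), (0.26458150148391724, 0.1301007717847824), 5.277790546417236) [[0.3970000147819519, 0.11100000143051147], [0.4090000092983246, -0.017999999225139618], [0.6729999780654907, 0.006000000052154064], [0.6610000133514404, 0.13600000739097595]]
bar 194 ((0.552382588
[... 6242 characters left out ...]
       -2                   -6                   -1
                    -5                    0                    2
                     2                   -6                    1
                    -1                    1                    1]
 [                   0                    1                   -3
                    -2                    4                    1
                    -2                   -7                    1
                    -1                   -2                    2
                     4                    4                    2
                     6                   -2                   -7]]<stdin>:22: RuntimeWarning: invalid value encountered in cast
```

View pics/crop0.png

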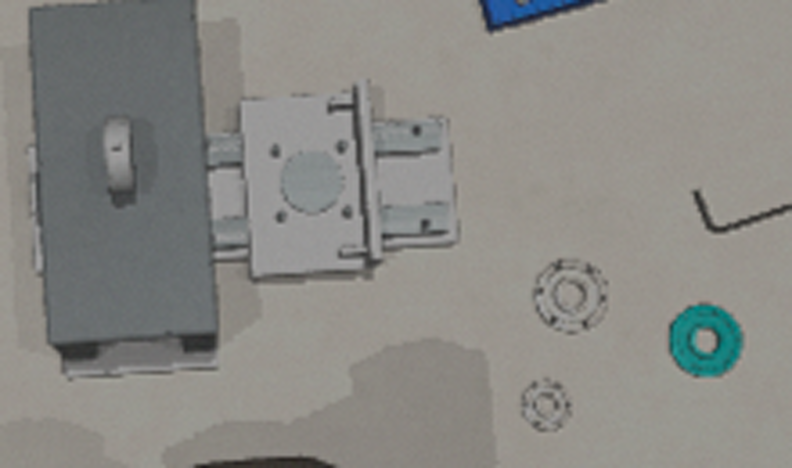

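The crop shows a plain steel flange at (570,295), i.e. full (363,202). It is clearly larger than the one at (545,404), and the other is turquoise, so the choice stands. Next I move above it with the jaw axis turned to the carriage's y, and look with the wrist camera.

```bash
python3 -m pendant '[[[0.028,0.023,0,0,0,0.136,0.82],[0.028,0.023,0,0,0,0.136,0.82],[0.028,0.023,0,0,0,0.136,0.82],[0.028,0.023,0,0,0,0.136,0.82],[0.028,0.023,0,0,0,0.136,0.82],[0.028,0.023,0,0,0,0.136,0.82],[0.028,0.023,0,0,0,0.136,0.82],[0.028,0.023,0,0,0,0.136,0.82]]]'
python3 -m pendant '[[[0.03,0.025,-0.02,0,0,0.135,0.82],[0.03,0.025,-0.02,0,0,0.135,0.82],[0,0,0,0,0,0,0.82],[0,0,0,0,0,0,0.82]]]'
cat >> h.py <<'E'
from scipy.spatial.transform import Rotation as R
def tool():
    s=robot.get_state(); M=R.from_quat(s['ee_rot']).as_matrix()
    print('t',round(s['clock'],2),'pos',s['position'].round(4),'x',M[:,0].round(3),'y',M[:,1].round(3),'z',M[:,2].round(3),'F',s['wrist_force'].round(1),'w',round(s['width'],3),'g',round(s['gripper_force'],1),'q',s['q'].round(2))
    return s
E
python3 - <<'E'
from h import *
tool(); p,d,K,T=grab('wrist','w1.png'); np.savez('w1.npz',p=p,d=d,K=K,T=T)
print(T.round(3).tolist())
W=cloud(d,K,T); z=W[...,2]; print(np.nanmedian(z))
E
```

```text
clock: 0.9
position: [0.3985, -0.3628, 0.2282]
ee_rot: [0.765, 0.644, 0.0, -0.0]
wrist_force: [0.6, -0.5, 0.1]
width: 0.819
gripper_force: 0.0
clock: 1.3
position: [0.4575, -0.3133, 0.1877]
ee_rot: [0.673, 0.74, -0.0, -0.001]
wrist_force: [-0.3, -0.4, -0.6]
width: 0.816
gripper_force: 0.0
t 1.3 pos [ 0.4575 -0.3133  0.1877] x [-0.094  0.996  0.001] y [ 0.996  0.094 -0.002] z [-0.002  0.001 -1.   ] F [-0.3 -0.4 -0.6] w 0.816 g 0.0 q [-0.82  0.14  1.7  -0.    1.3  -0.91]
[[0.996, 0.091, 0.02, 0.452], [0.093, -0.965, -0.244, -0.246], [-0.003, 0.245, -0.969, 0.344], [0.0, 0.0, 0.0, 1.0]]
0.00024283472994024446
```

View pics/w1.png

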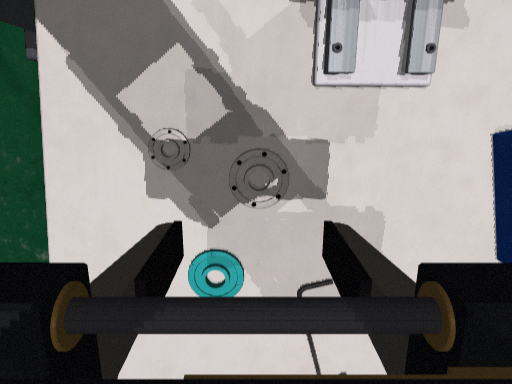

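The wrist view shows the flange at (259,178) with radius about 30 px, the small one at (169,149) and the turquoise ring at (216,274). The jaw axis is horizontal in the image.

Run:
```python
from h import *
f=np.load('w1.npz');p,d,K,T=f['p'],f['d'],f['K'],f['T']
W=cloud(d,K,T);z=W[...,2]
m=np.zeros(z.shape,np.uint8);m[140:216,222:296]=(z>.003)[140:216,222:296]
m=cv2.morphologyEx(m,cv2.MORPH_OPEN,np.ones((3,3)))
cs,_=cv2.findContours(m,0,1); c=max(cs,key=cv2.contourArea); e=cv2.fitEllipse(cv2.convexHull(c)); print('depth',e,ray(K,T,*e[0],.005).round(4))
g=cv2.cvtColor(p,cv2.COLOR_RGB2GRAY)
h=cv2.HoughCircles(g[130:226,210:306],cv2.HOUGH_GRADIENT,1,50,param1=80,param2=15,minRadius=25,maxRadius=35)
for u,v,r in h[0]: print('hough',u+210,v+130,r,ray(K,T,u+210,v+130,.006).round(4))
# screw holes: dark blobs
roi=cv2.morphologyEx(g[140:216,222:296],cv2.MORPH_BLACKHAT,np.ones((7,7)));b=(roi>50).astype(np.uint8)
n,l,s,c=cv2.connectedComponentsWithStats(b);print([(s[i,4],(c[i]+[222,140]).round(1).tolist()) for i in range(1,n)])
```

```text
depth ((258.54705810546875, 177.7310333251953), (59.044822692871094, 59.94700241088867), 83.05131530761719) [ 0.4638 -0.3157  0.005 ]
hough 256.5 175.5 27.5 [ 0.4615 -0.3134  0.006 ]
[(np.int32(18), [263.9, 153.7]), (np.int32(18), [238.7, 162.1]), (np.int32(15), [283.5, 171.1]), (np.int32(6), [267.7, 183.7]), (np.int32(16), [234.0, 187.5]), (np.int32(19), [277.9, 196.7]), (np.int32(5), [269.6, 198.6]), (np.int32(2), [262.5, 201.0]), (np.int32(23), [253.3, 204.2]), (np.int32(1), [244.0, 204.0]), (np.int32(4), [222.8, 214.2])]
```

```bash
python3 -m pendant '[[[0.0063,-0.003,-0.03,0,0,0,0.82],[0,0,-0.045,0,0,0,0.82],[0,0,-0.045,0,0,0,0.82],[0,0,-0.036,0,0,0,0.82],[0,0,-0.015,0,0,0,0.82],[0,0,0,0,0,0,0.82],[0,0,0,0,0,0,0.82]]]'
python3 -m pendant '[[[0,0,0,0,0,0,0],[0,0,0,0,0,0,0],[0,0,0,0,0,0,0],[0,0,0,0,0,0,0],[0,0,0,0,0,0,0],[0,0,0,0,0,0,0]]]'
python3 -c "from h import *;tool()"
```

```text
clock: 2.05
position: [0.4644, -0.3189, 0.0191]
ee_rot: [0.674, 0.739, -0.0, 0.001]
wrist_force: [0.4, 0.6, -0.7]
width: 0.819
gripper_force: 0.0
clock: 2.65
position: [0.4649, -0.3198, 0.0229]
ee_rot: [0.672, 0.74, -0.002, 0.002]
wrist_force: [-13.4, 4.1, 34.2]
width: 0.331
gripper_force: 26.3
t 2.65 pos [ 0.4649 -0.3198  0.0229] x [-0.096  0.995 -0.004] y [ 0.995  0.096 -0.   ] z [ 0.    -0.004 -1.   ] F [-13.4   4.1  34.2] w 0.331 g 26.3 q [-0.82  0.38  1.77 -0.    0.99 -0.91]
```

The jaws shut to 30 mm, so the fingers stood about 5 mm high and slipped over the rim onto the hub. I open, rise and look again.

```bash
python3 -m pendant '[[[0,0,0,0,0,0,0.82],[0,0,0,0,0,0,0.82],[0,0,0,0,0,0,0.82],[0,0,0.04,0,0,0,0.82],[0,0,0.05,0,0,0,0.82],[0,0,0,0,0,0,0.82],[0,0,0,0,0,0,0.82]]]'
python3 - <<'E'
from h import *
tool(); p,d,K,T=grab('wrist','w2.png'); np.savez('w2.npz',p=p,d=d,K=K,T=T)
W=cloud(d,K,T);z=W[...,2]
m=((z>.0035)&(z<.015)).astype(np.uint8);m[240:]=0
m=cv2.morphologyEx(m,cv2.MORPH_OPEN,np.ones((5,5)))
cs,_=cv2.findContours(m,0,1)
for c in cs:
    if cv2.contourArea(c)>800: e=cv2.fitEllipse(cv2.convexHull(c)); print('depth',e,ray(K,T,*e[0],.006).round(4),np.nanmedian(z[m>0]))
E
```

```text
clock: 3.35
position: [0.4647, -0.3179, 0.1092]
ee_rot: [0.673, 0.74, -0.0, 0.002]
wrist_force: [0.8, 0.9, -0.1]
width: 0.82
gripper_force: 0.0
t 3.35 pos [ 0.4647 -0.3179  0.1092] x [-0.094  0.996 -0.003] y [0.996 0.094 0.002] z [ 0.002 -0.003 -1.   ] F [ 0.8  0.9 -0.1] w 0.82 g 0.0 q [-0.81  0.25  1.74 -0.    1.15 -0.91]
depth ((251.45831298828125, 190.94384765625), (75.02530670166016, 77.5433349609375), 87.01304626464844) [ 0.4641 -0.3153  0.006 ] 0.010932756190749238
depth ((396.753173828125, 40.114585876464844), (109.53656768798828, 168.90103149414062), 93.69625854492188) [ 0.5565 -0.1961  0.006 ] 0.010932756190749238
```

View pics/w2.png

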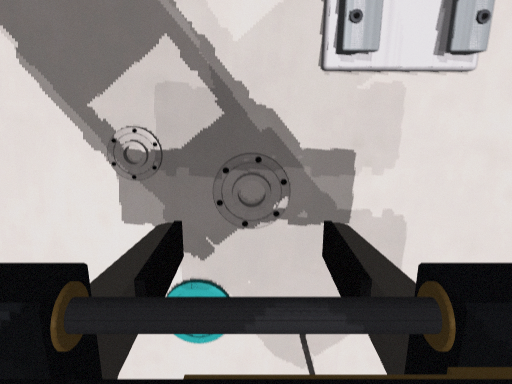

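The plate is still flat, at (252,191), centred to 1 mm in x and 2.5 mm in y. I descend deeper this time and check the height before closing.

```bash
python3 -m pendant '[[[0,0.0025,-0.04,0,0,0,0.82],[0,0,-0.04,0,0,0,0.82],[0,0,-0.0135,0,0,0,0.82],[0,0,0,0,0,0,0.82],[0,0,0,0,0,0,0.82],[0,0,0,0,0,0,0.82],[0,0,0,0,0,0,0.82]]]'
```

```text
clock: 4.1
position: [0.4609, -0.3117, 0.0145]
ee_rot: [0.672, 0.74, -0.0, -0.006]
wrist_force: [-15.5, 10.5, 25.2]
width: 0.818
gripper_force: 13.1
```

```bash
python3 -m pendant '[[[0,0,0.002,0,0,0,0.82],[0,0,0,0,0,0,0.82],[0,0,0,0,0,0,0.82]]]'
```

```text
clock: 4.4
position: [0.4634, -0.3141, 0.0151]
ee_rot: [0.673, 0.74, 0.0, -0.001]
wrist_force: [0.5, -0.2, 0.3]
width: 0.82
gripper_force: 0.0
```

Clear of the bench with the tips about 1 mm up. I close.

```bash
python3 -m pendant '[[[0,0,0,0,0,0,0],[0,0,0,0,0,0,0],[0,0,0,0,0,0,0],[0,0,0,0,0,0,0],[0,0,0,0,0,0,0]]]'
```

```text
clock: 4.9
position: [0.4638, -0.3145, 0.0159]
ee_rot: [0.673, 0.74, -0.0, -0.0]
wrist_force: [0.8, 0.1, -1.3]
width: 0.637
gripper_force: 30.0
```

```bash
python3 -m pendant '[[[0,0,0.02,0,0,0,0],[0,0,0.04,0,0,0,0],[0,0,0.04,0,0,0,0],[0,0,0.04,0,0,0,0],[0,0,0,0,0,0,0],[0,0,0,0,0,0,0]]]'
python3 - <<'E'
from h import *
tool(); p,d,K,T=grab('wrist','w3.png'); np.savez('w3.npz',p=p,d=d,K=K,T=T)
E
```

```text
clock: 5.5
position: [0.4642, -0.315, 0.1567]
ee_rot: [0.673, 0.74, -0.0, 0.001]
wrist_force: [-1.4, 1.2, -1.5]
width: 0.642
gripper_force: 30.0
t 5.5 pos [ 0.4642 -0.315   0.1567] x [-0.094  0.996 -0.001] y [0.996 0.094 0.001] z [ 0.001 -0.001 -1.   ] F [-1.4  1.2 -1.5] w 0.642 g 30.0 q [-0.81  0.19  1.71 -0.    1.24 -0.91]
```

View pics/w3.png

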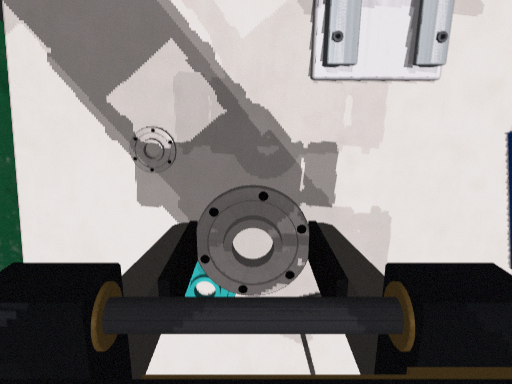

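The plate is held between the fingers, with its rim centred near (253,240). I measure its offset and tilt relative to the TCP.

Run:
```python
from h import *
f=np.load('w3.npz');p,d,K,T=f['p'],f['d'],f['K'],f['T']
W=cloud(d,K,T);z=W[...,2]
v,u=np.mgrid[:384,:512]
r=np.hypot(u-253,v-240)
m=(r>30)&(r<52)&(z>.12)&(z<.18)&(v<290)
A=W[m]; c,*_=np.linalg.lstsq(np.c_[A[:,:2]-A[:,:2].mean(0),np.ones(len(A))],A[:,2],rcond=None)
print('plane slope x,y, z',c.round(4),len(A))
E=cv2.Canny(cv2.cvtColor(p,cv2.COLOR_RGB2GRAY),60,150)
# silhouette by depth
M=((r<75)&(z>.12)&(z<.17)).astype(np.uint8); M=cv2.morphologyEx(M,cv2.MORPH_OPEN,np.ones((3,3)))
# top half boundary, away from fingers
pts=[]
for a in np.radians(np.arange(-145,-35,3)):
    for rr in np.arange(70,40,-.25):
        x,y=253+rr*np.cos(a),240+rr*np.sin(a)
        if M[int(round(y)),int(round(x))]: pts.append((x,y));break
Q=np.array([ray(K,T,x,y,.149) for x,y in pts])[:,:2]
s=np.linalg.lstsq(np.c_[2*Q,np.ones(len(Q))],(Q**2).sum(1),rcond=None)[0]
print('centre',s[:2],'R',np.sqrt(s[2]+s[:2]@s[:2]))
g=cv2.cvtColor(p,cv2.COLOR_RGB2GRAY)
H=np.array([[263.5,196],[213.5,212],[302,229],[205,259],[290,275],[242.5,289]]);c=H.mean(0);print('holes',c,ray(K,T,*c,.149).round(4))
print(robot.get_state()['position'])
```

```text
plane slope x,y, z [-0.0037 -0.0064  0.1464] 5596
centre [ 0.46461092 -0.31439773] R 0.02966398711339824
holes [252.75       243.33333333] [ 0.4649 -0.316   0.149 ]
[ 0.4633859  -0.31410473  0.15500756]
```

```bash
python3 -m pendant '[[[0.023,0.028,0.02,0,0,0,0],[0.023,0.028,0.02,0,0,0,0],[0.023,0.028,0.02,0,0,0,0],[0.023,0.028,0.02,0,0,0,0],[0,0,0,0,0,0,0],[0,0,0,0,0,0,0],[0,0,0,0,0,0,0]]]'
python3 - <<'E'
from h import *
tool(); p,d,K,T=grab('wrist','w4.png'); np.savez('w4.npz',p=p,d=d,K=K,T=T)
W=cloud(d,K,T)
print((W[::24,::40,2]*1000)[:9].round(0))
E
```

```text
clock: 6.25
position: [0.5544, -0.2028, 0.2335]
ee_rot: [0.673, 0.739, -0.001, -0.002]
wrist_force: [-0.0, -0.7, -1.4]
width: 0.639
gripper_force: 30.0
t 6.25 pos [ 0.5544 -0.2028  0.2335] x [-0.093  0.996  0.002] y [ 0.996  0.093 -0.004] z [-0.004  0.002 -1.   ] F [-0.  -0.7 -1.4] w 0.639 g 30.0 q [-0.55  0.2   1.54 -0.    1.41 -0.65]
[[  1.   0.  -1.  -0.  -0.  41.  40.  41.  40.  -0.  -0.  -0.  -0.]
 [  0.   1.   1.  nan   0.  41.  42.  42.  42.  -1.  -1.  -1.  -0.]
 [ -1.   1.   1.  -0.  -0.  42.  47.  48.  41.  -1.  -0.   0.  -2.]
 [ -0.   1.  -1.   1.  -0.  43.  49.  48.  43.   0.  -2.  -0.  -1.]
 [ -0.   1.  -0.   1.   0.  43.  41.  42.  51.   1.   0.  -1.  -0.]
 [  1.  -1.   0.  -1.   1.   0.  10.  11.   1.   0.  -1.   0.   0.]
 [  0.  -0.   0.   0.  -1.  -1.  12.  30.   0.  -0.  -0.  -1.  -1.]
 [ -0.  -0.  -0.  -1.  -1.  -0.  12.  31.   1.  -0.  -1.  -0.  -0.]
 [ -0.  -1.   1.  -0.  -1.   0. 224. 219.  -1.  -1.   0.  -1.   0.]]
```

View pics/w4.png

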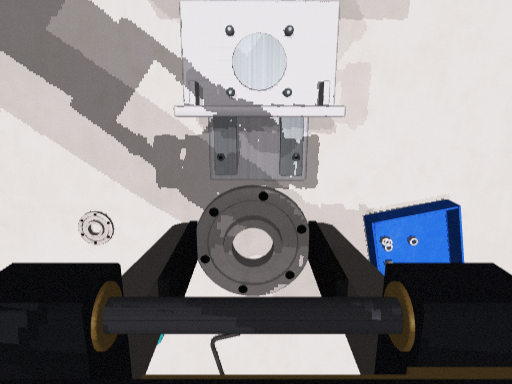

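The pad ellipse is centred at (259,61), with pins near (230,31), (289,31), (231,92) and (287,92).

Run:
```python
from h import *
f=np.load('w4.npz');p,d,K,T=f['p'],f['d'],f['K'],f['T']
W=cloud(d,K,T);z=W[...,2]
m=((z>.0455)&(z<.051)).astype(np.uint8);b=np.zeros_like(m);b[28:96,228:292]=m[28:96,228:292]
b=cv2.morphologyEx(b,cv2.MORPH_OPEN,np.ones((7,7)))
c=max(cv2.findContours(b,0,1)[0],key=cv2.contourArea);e=cv2.fitEllipse(c);print('pad',e,ray(K,T,*e[0],.048).round(4))
pins=[ray(K,T,u,v,.052)for u,v in((230,31),(289,31),(231,92),(287,92))];print(np.mean(pins,0).round(4),np.array(pins).round(4).tolist())
hsv=cv2.cvtColor(p,cv2.COLOR_RGB2HSV);s=hsv[...,1];print('sat pad/table',s[61,259],s[61,200])
bm=((z>.08)&(z<.095)).astype(np.uint8);bm[130:]=0
r=cv2.minAreaRect(W[bm>0][:,:2].astype(np.float32));print('bar',r)
# plate edge again, this frame
rr=np.hypot(*(np.mgrid[:384,:512]-np.array([240,253])[:,None,None]))
M=((z>.2)&(z<.25));pts=[]
for a in np.radians(np.arange(-145,-35,3)):
    for q in np.arange(70,40,-.25):
        x,y=253+q*np.cos(a),240+q*np.sin(a)
        if M[int(round(y)),int(round(x))]: pts.append((x,y));break
s=robot.get_state()['position'];zz=s[2]-.009
Q=np.array([ray(K,T,x,y,zz) for x,y in pts])[:,:2]
k=np.linalg.lstsq(np.c_[2*Q,np.ones(len(Q))],(Q**2).sum(1),rcond=None)[0]
print('plate',k[:2],np.sqrt(k[2]+k[:2]@k[:2]),'tcp',s)
```

```text
pad ((258.78216552734375, 60.84457015991211), (52.774658203125, 55.16169738769531), 0.2959291934967041) [ 0.5498 -0.0931  0.048 ]
[ 0.5503 -0.0947  0.052 ] [[0.521, -0.0704, 0.052], [0.5749, -0.0654, 0.052], [0.526, -0.1239, 0.052], [0.5794, -0.119, 0.052]]
sat pad/table 13 4
bar ((0.5542546510696411, -0.13822875916957855), (0.14939771592617035, 0.009401613846421242), 5.259479999542236)
plate [ 0.55479217 -0.20241513] 0.029702280465658 tcp [ 0.55442684 -0.20300679  0.23375193]
```

```bash
python3 -m pendant '[[[-0.0012,0.0275,0,0,0,0,0],[-0.0012,0.0275,0,0,0,0,0],[-0.0012,0.0275,0,0,0,0,0],[-0.0012,0.0275,0,0,0,0,0],[0,0,-0.04,0,0,0,0],[0,0,-0.04,0,0,0,0],[0,0,-0.04,0,0,0,0],[0,0,-0.025,0,0,0,0]]]'
python3 -m pendant '[[[0,0,0,0,0,0,0],[0,0,0,0,0,0,0],[0,0,0,0,0,0,0],[0,0,0,0,0,0,0]]]'
python3 -c "
from h import *
tool();tool();tool()"
```

```text
clock: 7.1
position: [0.548, -0.0926, 0.0866]
ee_rot: [0.674, 0.739, -0.001, -0.003]
wrist_force: [-0.1, 0.4, -1.7]
width: 0.638
gripper_force: 30.0
clock: 7.5
position: [0.5525, -0.0934, 0.0932]
ee_rot: [0.673, 0.739, 0.001, 0.002]
wrist_force: [0.4, -0.6, -0.7]
width: 0.637
gripper_force: 30.0
t 7.5 pos [ 0.5525 -0.0934  0.0932] x [-0.094  0.996 -0.002] y [0.996 0.094 0.003] z [ 0.003 -0.001 -1.   ] F [ 0.4 -0.6 -0.7] w 0.637 g 30.0 q [-0.38  0.26  1.76 -0.    1.12 -0.48]
t 7.5 pos [ 0.5525 -0.0934  0.0932] x [-0.094  0.996 -0.002] y [0.996 0.094 0.003] z [ 0.003 -0.001 -1.   ] F [ 0.4 -0.6 -0.7] w 0.637 g 30.0 q [-0.38  0.26  1.76 -0.    1.12 -0.48]
t 7.5 pos [ 0.5525 -0.0934  0.0932] x [-0.094  0.996 -0.002] y [0.996 0.094 0.003] z [ 0.003 -0.001 -1.   ] F [ 0.4 -0.6 -0.7] w 0.637 g 30.0 q [-0.38  0.26  1.76 -0.    1.12 -0.48]
```

```bash
for i in 1 2 3 4; do python3 -m pendant '[[[0,0,0,0,0,0,0]]]' | sed -n 2p; done
```

```text
position: [0.5521, -0.093, 0.0926]
position: [0.5516, -0.0928, 0.092]
position: [0.5513, -0.0927, 0.0915]
position: [0.5512, -0.0926, 0.0912]
```

```bash
python3 -m pendant '[[[-0.001,-0.0005,-0.005,0,0,0,0],[0,0,-0.006,0,0,0,0],[0,0,-0.006,0,0,0,0],[0,0,-0.004,0,0,0,0],[0,0,-0.002,0,0,0,0],[0,0,0,0,0,0,0],[0,0,0,0,0,0,0],[0,0,0,0,0,0,0]]]'; for i in 1 2 3; do python3 -m pendant '[[[0,0,0,0,0,0,0]]]' | sed -n 2,4p; done
```

```text
clock: 8.7
position: [0.5504, -0.0932, 0.0684]
ee_rot: [0.673, 0.74, 0.0, 0.0]
wrist_force: [-0.1, 0.1, -1.2]
width: 0.637
gripper_force: 30.0
position: [0.5504, -0.0932, 0.0684]
ee_rot: [0.673, 0.74, 0.0, 0.0]
wrist_force: [0.0, -0.2, -0.8]
position: [0.5503, -0.0932, 0.0683]
ee_rot: [0.673, 0.74, 0.0, 0.0]
wrist_force: [0.1, 0.2, -0.9]
position: [0.5502, -0.0931, 0.0682]
ee_rot: [0.673, 0.74, 0.0, 0.0]
wrist_force: [-1.2, 0.0, -1.0]
```

```bash
python3 -m pendant '[[[-0.0005,0,-0.002,0,0,0,0],[0,0,-0.001,0,0,0,0],[0,0,-0.0007,0,0,0,0],[0,0,0,0,0,0,0],[0,0,0,0,0,0,0]]]';python3 -m pendant '[[[0,0,-0.0008,0,0,0,0],[0,0,0,0,0,0,0],[0,0,0,0,0,0,0]]]'
```

```text
clock: 9.5
position: [0.5496, -0.0931, 0.0643]
ee_rot: [0.673, 0.74, -0.0, -0.0]
wrist_force: [-0.4, -0.7, -2.2]
width: 0.641
gripper_force: 30.0
clock: 9.8
position: [0.5497, -0.0932, 0.0637]
ee_rot: [0.673, 0.74, 0.0, 0.0]
wrist_force: [0.3, 0.2, -1.1]
width: 0.636
gripper_force: 30.0
```

```bash
python3 -m pendant '[[[0,0,-0.0005,0,0,0,0],[0,0,0,0,0,0,0.82],[0,0,0,0,0,0,0.82],[0,0,0,0,0,0,0.82],[0,0,0,0,0,0,0.82]]]';python3 -m pendant '[[[0,0,0.01,0,0,0,0.82],[0,0,0.03,0,0,0,0.82],[0,0,0.04,0,0,0,0.82],[0,-0.03,0.03,0,0,0,0.82],[0,-0.03,0.02,0,0,0,0.82],[0,-0.03,0.01,0,0,0,0.82],[0,-0.02,0.01,0,0,0,0.82],[0,0,0,0,0,0,0.82]]]'
python3 - <<'E'
from h import *
tool(); p,d,K,T=grab('wrist'); tp,td,tK,tT=grab('top')
v=np.hstack([cv2.resize(p[:256],(512,256)),cv2.resize(tp[120:248,215:343],(256,256))]);cv2.imwrite('pics/w5.png',v[:,:,::-1])
np.savez('w5.npz',p=p,d=d,K=K,T=T)
E
```

```text
clock: 10.3
position: [0.5496, -0.0931, 0.063]
ee_rot: [0.673, 0.74, 0.0, 0.0]
wrist_force: [0.4, -0.1, -0.3]
width: 0.822
gripper_force: 0.0
clock: 11.1
position: [0.5504, -0.206, 0.2157]
ee_rot: [0.674, 0.739, 0.0, 0.002]
wrist_force: [-0.4, -0.5, -0.1]
width: 0.821
gripper_force: 0.0
t 11.1 pos [ 0.5504 -0.206   0.2157] x [-0.091  0.996 -0.003] y [0.996 0.091 0.003] z [ 0.004 -0.003 -1.   ] F [-0.4 -0.5 -0.1] w 0.821 g 0.0 q [-0.56  0.2   1.58 -0.    1.36 -0.65]
```

View pics/w5.png

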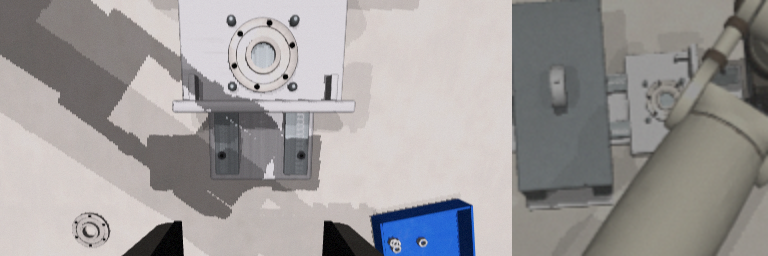

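The plate lies between the four pins at (263,55). I verify its level numerically, close and lean the tool 44°, staying behind and above the bar.

```bash
python3 - <<'E'
from h import *
f=np.load('w5.npz');d,K,T=f['d'],f['K'],f['T'];W=cloud(d,K,T);z=W[...,2]
v,u=np.mgrid[:384,:512];r=np.hypot(u-263,v-54);m=(r>24)&(r<34)&(z>.048)&(z<.06);A=W[m]
c=np.linalg.lstsq(np.c_[A[:,:2]-A[:,:2].mean(0),np.ones(len(A))],A[:,2],rcond=None)[0];print(c.round(4),len(A),ray(K,T,263,54.5,.054).round(4))
E
python3 -m pendant '[[[0,0,0,0.128,0.012,0,0],[0,0,0,0.128,0.012,0,0],[0,0,0,0.128,0.012,0,0],[0,0,0,0.128,0.012,0,0],[0,0,0,0.128,0.012,0,0],[0,0,0,0.128,0.012,0,0],[0,0,0,0,0,0,0],[0,0,0,0,0,0,0]]]'
python3 -c "
from h import *
tool()"
```

```text
[-0.0043  0.003   0.0532] 1813 [ 0.5504 -0.0945  0.054 ]
clock: 12.0
position: [0.5496, -0.2021, 0.2122]
ee_rot: [0.624, 0.685, 0.253, -0.278]
wrist_force: [0.0, 0.8, 0.9]
width: 0.148
gripper_force: 0.0
t 12.0 pos [ 0.5496 -0.2021  0.2122] x [-0.067  0.714  0.697] y [ 0.996  0.095 -0.001] z [-0.067  0.693 -0.717] F [0.  0.8 0.9] w 0.148 g 0.0 q [-0.8   0.57  1.28  0.48  1.9  -0.88]
```

```bash
python3 -m pendant '[[[0.009,-0.005,-0.03,0,0,0,0],[0,0,-0.035,0,0,0,0],[0,0,-0.035,0,0,0,0],[0,0,-0.03,0,0,0,0],[0,0,-0.014,0,0,0,0],[0,0,0,0,0,0,0],[0,0,0,0,0,0,0],[0,0,0,0,0,0,0]]]'
python3 -m pendant '[[[0,0,0,0,0,0,0],[0,0,0,0,0,0,0],[0,0,0,0,0,0,0]]]'
python3 -c "
from h import *
tool()"
```

```text
clock: 12.8
position: [0.5598, -0.2089, 0.0714]
ee_rot: [0.624, 0.686, 0.253, -0.276]
wrist_force: [0.9, 0.3, -0.3]
width: 0.003
gripper_force: 0.0
clock: 13.1
position: [0.5588, -0.2084, 0.0696]
ee_rot: [0.624, 0.685, 0.253, -0.278]
wrist_force: [-0.6, -0.3, 0.2]
width: 0.003
gripper_force: 0.0
t 13.1 pos [ 0.5588 -0.2084  0.0696] x [-0.068  0.714  0.697] y [0.996 0.094 0.001] z [-0.065  0.694 -0.717] F [-0.6 -0.3  0.2] w 0.003 g 0.0 q [-0.8   0.77  1.28  0.46  1.72 -0.97]
```

```bash
python3 -m pendant '[[[0.0008,0.01,-0.001,0,0,0,0],[-0.0002,0.01,0,0,0,0,0],[-0.0009,0.01,0,0,0,0,0],[-0.0006,0.007,0,0,0,0,0],[-0.0004,0.005,0,0,0,0,0],[-0.0004,0.005,0,0,0,0,0],[-0.0004,0.005,0,0,0,0,0],[-0.0004,0.005,0,0,0,0,0]]]'
```

```text
clock: 13.9
position: [0.5564, -0.1515, 0.0682]
ee_rot: [0.624, 0.685, 0.253, -0.277]
wrist_force: [-0.1, -1.6, 0.1]
width: 0.007
gripper_force: 1.1
```

```bash
python3 -m pendant '[[[-0.0005,0.005,0,0,0,0,0],[-0.0005,0.005,0,0,0,0,0],[-0.0005,0.005,0,0,0,0,0],[-0.0005,0.005,0,0,0,0,0],[-0.0005,0.005,0,0,0,0,0],[-0.0005,0.005,0,0,0,0,0],[-0.0005,0.005,0,0,0,0,0],[-0.0005,0.005,0,0,0,0,0]]]'
```

```text
clock: 14.7
position: [0.5521, -0.1107, 0.0681]
ee_rot: [0.624, 0.685, 0.253, -0.278]
wrist_force: [0.5, -3.1, 0.5]
width: 0.007
gripper_force: 1.2
```

```bash
python3 -m pendant '[[[-0.0006,0.006,0,0,0,0,0],[-0.0006,0.006,0,0,0,0,0],[-0.0006,0.006,0,0,0,0,0],[-0.0006,0.006,0,0,0,0,0],[-0.0005,0.006,0,0,0,0,0],[-0.0005,0.006,0,0,0,0,0],[-0.0005,0.006,0,0,0,0,0],[-0.0005,0.006,0,0,0,0,0]]]'
python3 -m pendant '[[[-0.0005,0.006,0,0,0,0,0],[-0.0005,0.006,0,0,0,0,0],[-0.0005,0.005,0,0,0,0,0],[-0.0005,0.005,0,0,0,0,0],[-0.0004,0.005,0,0,0,0,0]]]'
```

```text
clock: 15.5
position: [0.5477, -0.0626, 0.0681]
ee_rot: [0.624, 0.685, 0.253, -0.278]
wrist_force: [0.2, -3.0, 1.3]
width: 0.003
gripper_force: 1.2
clock: 16.0
position: [0.5453, -0.0358, 0.0681]
ee_rot: [0.624, 0.685, 0.253, -0.278]
wrist_force: [0.6, -2.2, 0.2]
width: 0.003
gripper_force: 1.2
```

```bash
python3 -m pendant '[[[-0.0004,0.005,0,0,0,0,0],[-0.0004,0.004,0,0,0,0,0],[-0.0003,0.004,0,0,0,0,0],[-0.0003,0.003,0,0,0,0,0],[-0.0002,0.003,0,0,0,0,0],[-0.0002,0.002,0,0,0,0,0],[-0.0002,0.002,0,0,0,0,0]]]'
for i in 1 2 ; do python3 -m pendant '[[[-0.0002,0.002,0,0,0,0,0]]]'|sed -n '2p;4p'; done
```

```text
clock: 16.7
position: [0.5433, -0.0131, 0.0681]
ee_rot: [0.624, 0.685, 0.253, -0.278]
wrist_force: [-0.2, -3.4, 0.3]
width: 0.007
gripper_force: 1.3
position: [0.5432, -0.0111, 0.0681]
wrist_force: [1.3, -1.6, 0.9]
position: [0.5429, -0.0091, 0.0681]
wrist_force: [0.4, -2.9, 1.2]
```

```bash
for i in 1 2; do python3 -m pendant '[[[-0.0001,0.0015,0,0,0,0,0]]]'|sed -n '2p;4p'; done;  python3 -m pendant '[[[-0.0001,0.001,0,0,0,0,0]]]'|sed -n '2p;4p'
```

```text
position: [0.5428, -0.0075, 0.0681]
wrist_force: [-0.2, -2.5, -0.5]
position: [0.5428, -0.0066, 0.0681]
wrist_force: [-0.3, -8.0, 1.7]
position: [0.5429, -0.0065, 0.0681]
wrist_force: [-0.9, -10.1, 1.9]
```

The arm stalled at the expected home position with the force rising to 10 N, so the carriage is against the stop. I retreat and check.

```bash
python3 -m pendant '[[[0,-0.003,0,0,0,0,0],[0.001,-0.01,0,0,0,0,0],[0.002,-0.02,0,0,0,0,0],[0.003,-0.03,0,0,0,0,0],[0.003,-0.03,0,0,0,0,0],[0.003,-0.03,0,0,0,0,0],[0.003,-0.03,0,0,0,0,0],[0,0,0,0,0,0,0]]]'
python3 - <<'E'
from h import *
s=tool(); p,d,K,T=grab('wrist'); sp,sd,sK,sT=grab('scene'); tp,td,tK,tT=grab('top')
cv2.imwrite('pics/end.png',np.hstack([cv2.resize(p,(400,300)),cv2.resize(sp[140:270,150:320],(400,306))[:300]])[:,:,::-1])
W=cloud(td,tK,tT);z=W[...,2]
h=np.array([.535,.0588]);ax=np.array([-.0918,.9958])
for n,Wc in(('wrist',cloud(d,K,T)),('top',W)):
    X=(Wc[...,:2]-h)@ax;Y=(Wc[...,:2]-h)@np.array([-ax[1],-ax[0]*-1*-1]);zz=Wc[...,2]
    m=(zz>.05)&(zz<.086)&(X>-.075)&(X<-.03)&(abs(Wc[...,0]-.54)<.07)
    print(n,m.sum(),'face X',np.nanpercentile(X[m],[5,25,50]).round(4) if m.sum() else None)
for u,v in((163,152),(140,206)): print(W[v-3:v+4,u-3:u+4].reshape(-1,3).mean(0).round(3))
E
```

```text
clock: 18.0
position: [0.5581, -0.1631, 0.0679]
ee_rot: [0.625, 0.684, 0.254, -0.276]
wrist_force: [0.2, 0.5, -0.2]
width: 0.004
gripper_force: 0.0
t 18.0 pos [ 0.5581 -0.1631  0.0679] x [-0.065  0.716  0.696] y [0.996 0.089 0.002] z [-0.061  0.693 -0.719] F [ 0.2  0.5 -0.2] w 0.004 g 0.0 q [-0.75  0.71  1.38  0.48  1.66 -0.95]
wrist 8345 face X [-0.052  -0.0511 -0.0504]
top 0 face X None
[nan nan nan]
[0.435 0.359 0.022]
```

View pics/end.png

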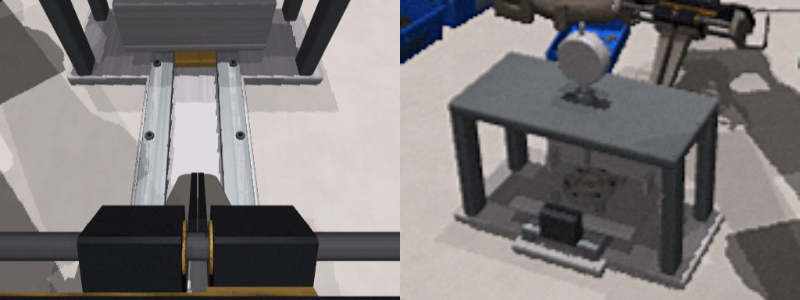

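The left view shows the bar under the hood, with its face measured at −50 mm from the home point, as it should be at home. The right view shows the plate lying flat on the carriage under the probe at (588,185). I hand in.

```bash
python3 -c "
from cell import robot
print(robot.job_done())"
```

```text
the job is handed in; nothing more can be done
None
```

The seal plate lies flat on the carriage pad between its pins, the carriage is home against the stop, the compressor wheels were not approached, and the job is handed in at about 18 s; no verdict was returned.

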